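# Swap the empty sample bin on the louvre panel for the full one

## Robot

A 6-joint arm with a two-finger parallel gripper is mounted at the origin on the work surface. World frame = base frame: x ahead of the robot, y to its left, z up, the work surface at z = 0. Lengths are in m, angles in rad, forces in N, time in s.
With the tool pointing down it reaches from about 0.3 to 0.95 m from the base axis. Payload 3.1 kg.
Tool frame: the origin (TCP) lies at the very end of the fingers, on their centre line; the grasp point (between the pads) lies 19 mm behind it; x points along the fingers, y is the direction in which the jaws open and shut, and the axes are right-handed (so a half turn about x gives the same grasp; the last joint's range is limited). The gripper opens to 85 mm and grips with 20 to 120 N. Pads are 22 mm wide; open, the fingers measure 114 mm over their backs; the gripper's body (76 mm by 85 mm) begins 54 mm behind the grasp point. The pads swing forward as they close: fully open they stand 13 mm farther back than shut.
Start: joints at [-1.417, 0.308, 1.634, -0, 1.2, -0.07], TCP at [0.139, -0.609, 0.207] pointing down, gripper open.
Joint ranges: [-3.06, 3.06], [-0.79, 1.96], [0.05, 2.63], [-1.19, 4.34], [0.05, 2.64], [-2.94, 2.94]. Speed limits (rad/s): [2.79, 2.79, 3.14, 3.14, 3.14, 3.14].

## Interface

Orientations are given as a unit quaternion [w, x, y, z].
In Python, from cell import robot, cams, job gives the robot as it stands. Calls block until the motion is done:
- robot.movep(position, orientation): joint-space move of the TCP to a pose.
- robot.line_to(position, ori=None, v=0.15): straight line of the TCP; ori=None keeps the orientation; v is the mean speed in m/s.
- robot.goto_joints(angles): joint-space move.
- robot.open_jaws() and robot.grasp(strength=None): open the fingers fully, or close them until they stop; strength is the grip in N (None keeps the last).
- robot.pause(seconds).
- robot.ik(position, orientation): joint angles nearest the present ones, or None.
- cams.grab_frame(name): name is "scene" or "top"; returns the picture (400x640x3 uint8, red, green, blue); there is no depth.
- cams.get_calibration(name): a dict with "fovy" (degrees; the focal length in pixels is half the picture's height over the tangent of half this angle, whatever the lens; pixels are square), "cx", "cy" (the principal point, pixels), "k1" (the pictures are not rectified: a ray, as slopes to the right and down, at radius r is drawn at 1 + k1 r^2 times it, then the intrinsics apply), "position" and "rotation" of the camera in the world. Camera axes: x right, y up, looking along -z (the intrinsics and any distortion apply to the point x, -y, -z); pixel columns grow to the right and rows downward; lengths in m; the calibration is good to about 2 mm. A picture is of the moment at which its call begins. get_calibration takes no time and is no camera call.
A pose or a line that the arm cannot do raises robot.MotionError and nothing moves.
- job.close_job(): hands the job in, once; it reports no verdict.
Readings, each from a call of its own:
- robot.read_clock(): time.
- robot.read_joints(): joint angles.
- robot.read_qd(): joint speeds.
- robot.read_effort(): joint torques, N m.
- robot.read_tool_pos(): TCP position.
- robot.read_tcp_rot(): TCP orientation.
- robot.read_force(): force on the tool from outside, world axes, zero at the start.
- robot.read_ft_torque(): the same for the moment, N m.
- robot.read_finger_gap(): finger opening in m.
Only numpy, scipy, OpenCV 4.12 (cv2) and the standard library are available. Lean on these libraries where they do the work, as an engineer would, in place of code of your own. Each camera call takes 0.05 s, during which the arm holds its last target.

## Task

The orange bin hanging on the louvre panel is empty: lift it off and set it down, not dropped, upright and flat on the floor of the white wash tray. Hang the full orange bin from the bench in its place, centred under the orange label on the top louvre, with its lip fully down behind the louvre, hanging level and its jar still standing in it. Leave the blue and grey bins, the grapefruit and the glass jar where they are.

Things in the scene. Friction and masses are not known exactly. Their poses are not given: they have to be found in the camera images.
- panel: White steel louvre panel, 430 wide, 300 tall, on grey T feet reaching 120 mm in front. Origin: bench height, middle of the sheet's front face; -x points out of the front, y along it, z up. Louvre rows with top edges at 70, 120, 170, 220 mm. Three loose bins hang 112 mm apart (within 6) on the top row; fixed stock bins (tops at 124 mm, reaching 120 mm out) fill the lower rows.
- louvre_edge (a point): Middle of the top louvre row's upper edge, 220 mm high, axes as the panel's. The edge is 3 mm thick, 15 to 18 mm before the sheet, open above; 18 mm lower the gap behind it narrows to 9 mm. A hung bin is level, lip to the panel, flange resting on the edge, heel on the louvre below (same shape, 50 mm lower): its centre is then 76 mm out (-x) from here and 36 mm below.
- label_orange: Orange plate 70 x 28 x 3 mm flat on the panel over the orange bins' bay (any of the three). Origin: middle of its lower edge, 255 mm high; axes as the panel's. A bin hung in this bay has its centre at label x=-91, y=0, z=-71 mm. It enters when raised over 13 mm; below 24 mm raised the heel stops it from going nearer than x=-91; up to 4 mm farther out the lip still enters and is drawn in.
- empty_bin_centre (a point): Empty orange bin, hanging under the orange label. 140 long (x), 60 wide (y), 80 tall, walls 4, low front at -x (46 high). At the back (+x), flush with the rim, a flange 4 thick, 56 wide runs 16 mm out; from its end a lip 4 thick hangs 13 mm down, 12 mm clear of the back wall. Heel: 4.7 thick on the lowest 36 mm of the back. 0.12-0.21 kg. Point: centre of the body, 40 mm above its underside; x to the lip, y across, z up.
- full_bin_centre (a point): Full orange bin, standing on the bench, turned any way, sample jar inside. Same shape as the empty bin (140 x 60 x 80 mm, lip at the back, +x, reaching 16 mm past the body); 0.14 to 0.25 kg without the jar. It can be lifted by its two parallel long sides, 60 mm apart. Point: centre of the body, 40 mm above its underside; x to the lip, y across, z up.
- sample_jar_centre (a point): Small sample jar with a red cap, 44 mm across, 60 mm tall, 0.07 to 0.14 kg, standing loose on the floor of the full bin (4 mm thick), within 30 mm of its middle. Point: its centre, 30 mm above its underside.
- tray_floor (a point): White open wash tray fixed to the bench, 210 mm (x) by 124 mm (y) outside, walls 4 mm thick and 18 mm tall. Point: middle of its inner floor, 4 mm above the bench, axes as the tray's.
- blue_bin_centre (a point): Blue bin, same shape as the orange ones, 0.35 kg, capped tubes inside below the rim, hanging on the top row under the blue label. Bystander. Point: centre of the body, 40 mm above its underside; x to the lip, y across, z up.
- grey_bin_centre (a point): Grey bin, same shape as the orange ones, 0.35 kg, capped tubes inside below the rim, hanging on the top row under the grey label. Bystander. Point: centre of the body, 40 mm above its underside; x to the lip, y across, z up.
- grapefruit: Grapefruit 90 mm across resting in a small white dish, 91 mm tall in all. Origin under its centre. Bystander.
- glass_jar: Glass jar with red cap, 68 mm across, 95 mm tall, on the bench. Origin under its centre. Bystander.
There are look-alikes about, which are no part of the job. Leave any black look-alike of the part that bears sample_jar_centre alone.

How it is judged:
By the outcome, as a careful person would: the job done as asked, in the order asked, and still so for the second after the job is handed in, with the robot touching nothing.
It also fails if it takes over 64 s, if anything falls off the work surface, if the arm or the gripper's body presses on something with over 40 N, if the wrist force passes 120 N, or if a joint passes its speed limit or range.

## Working session

There is one attempt and no reset: what is moved stays moved. The work goes in short steps, each a Python script; the robot and the scene stay as the last script left them, time stands still between calls to the robot, and variables do not carry over. Pictures are saved under pics/ and viewed, and the job is handed in when it is done.

```bash
ls; mkdir -p pics; python3 - <<'E'
from cell import robot,cams,job
import cv2,numpy as np
for n in ("scene","top"):
    im=cams.grab_frame(n); cv2.imwrite(f"pics/{n}0.png",im[:,:,::-1])
    c=cams.get_calibration(n); print(n,{k:(np.round(v,4).tolist()) for k,v in c.items()})
print(robot.read_clock(),robot.read_tcp_rot(),robot.read_finger_gap())
E
```

```text
pics
scene {'fovy': 53.1069, 'cx': 318.587, 'cy': 190.537, 'k1': 0.003, 'position': [1.1562, -0.4857, 0.9227], 'rotation': [0.8237, 0.3515, 0.1692, 0.4115]}
top {'fovy': 55.6496, 'cx': 322.127, 'cy': 197.1856, 'k1': 0.0242, 'position': [0.3932, -0.0486, 1.032], 'rotation': [0.7143, 0.0592, -0.0634, -0.6945]}
0.1 [-0.07822157 -0.70264703 -0.07971192  0.70271939] 0.08560914355678861
```

View pics/scene0.png

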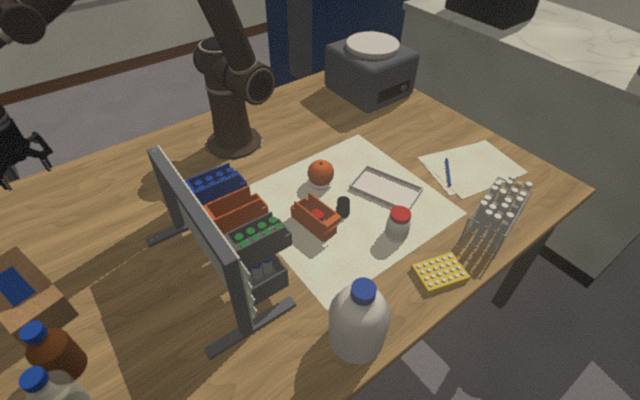

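View pics/top0.png

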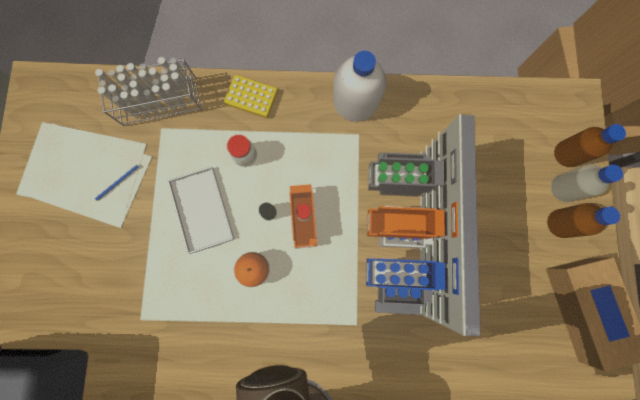

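The scene view shows the panel at left-centre, with the blue, orange and grey bins at (215,180), (235,208) and (258,235). The full bin is at (316,215), a black jar at (343,207), the tray at (386,188), the grapefruit at (320,172) and the glass jar at (399,223). In the top view, the empty bin is at (407,222), the full bin at (303,216) with its red jar at (304,211), the black jar at (267,211) and the tray at (201,209). I'll take crops.

```bash
python3 - <<'E'
import cv2
def crop(src,x0,y0,x1,y1,s,out):
    im=cv2.imread(src)[y0:y1,x0:x1]; im=cv2.resize(im,None,fx=s,fy=s,interpolation=cv2.INTER_CUBIC)
    im=cv2.convertScaleAbs(im,alpha=1.3,beta=10)
    for v in range(x0-x0%20+20,x1,20):
        cv2.line(im,((v-x0)*s,0),((v-x0)*s,6),(255,0,255),1); cv2.putText(im,str(v),((v-x0)*s,16),0,.35,(255,0,255),1)
    for v in range(y0-y0%20+20,y1,20):
        cv2.line(im,(0,(v-y0)*s),(6,(v-y0)*s),(255,0,255),1); cv2.putText(im,str(v),(8,(v-y0)*s),0,.35,(255,0,255),1)
    cv2.imwrite(out,im)
crop('pics/top0.png',360,110,490,340,2*1,'pics/x.png')
crop('pics/top0.png',160,130,330,290,4,'pics/t_left.png')
crop('pics/top0.png',355,180,485,310,4,'pics/t_bins.png')
crop('pics/scene0.png',270,150,440,260,4,'pics/s_full.png')
crop('pics/scene0.png',140,140,310,290,4,'pics/s_panel.png')
E
```

```text
(no output)
```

View pics/t_left.png

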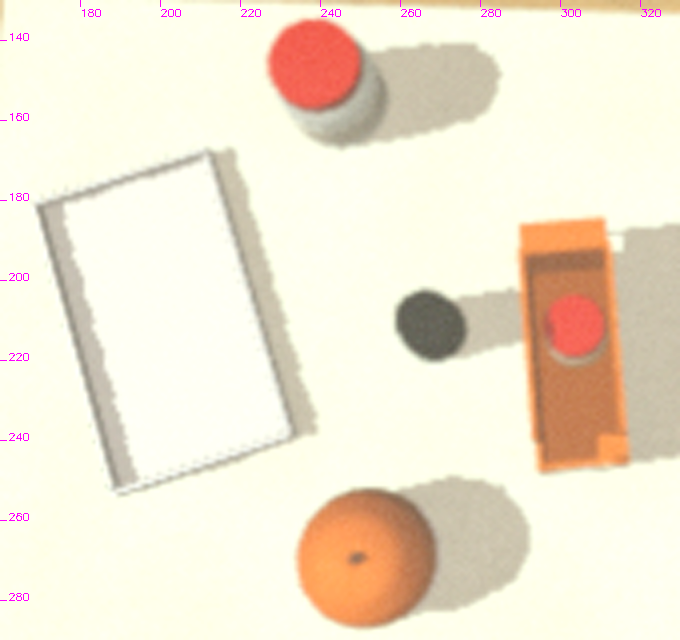

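View pics/t_bins.png

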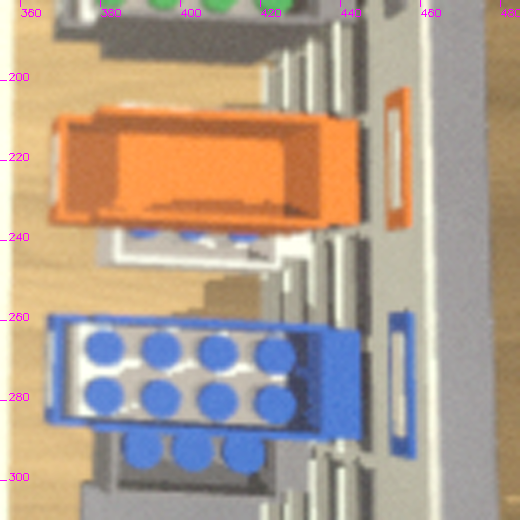

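View pics/s_full.png

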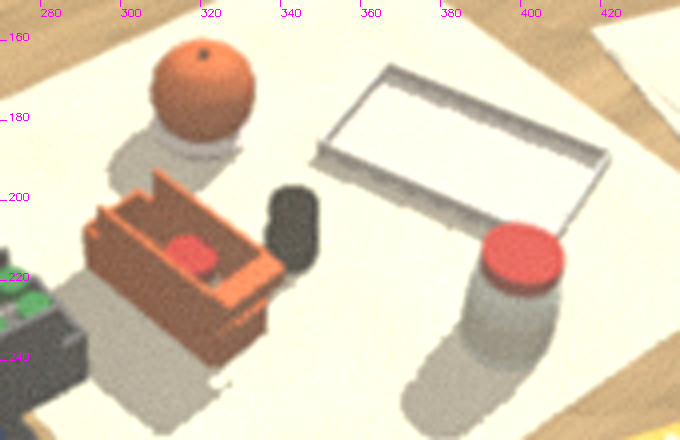

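View pics/s_panel.png

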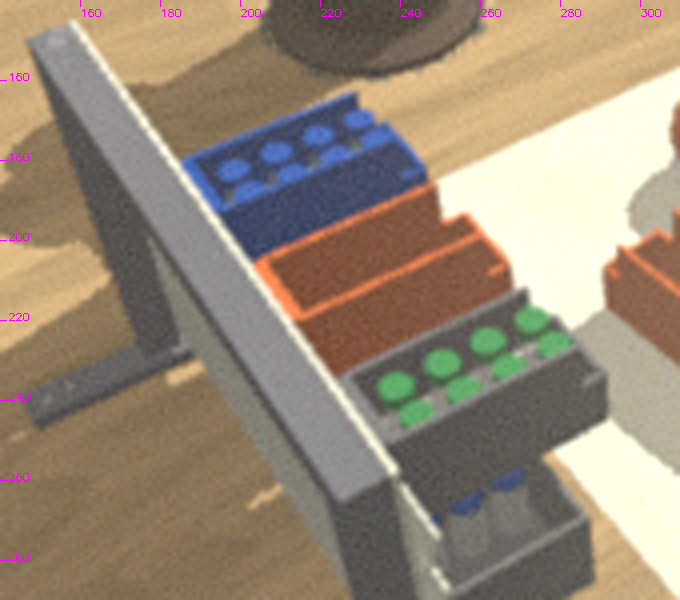

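The crops confirm the choice. The full bin is the standing one with the red-cap jar, its lip toward the top of the top view at (300,186) and its low front at (306,247). The empty bin hangs under the orange label at (452,219). The black jar at (267,211) sits right beside the full bin and gets left alone. Next I'll fit poses.

```bash
cat > h.py <<'E'
import numpy as np, cv2
from scipy.spatial.transform import Rotation as R
from scipy.optimize import least_squares
from cell import robot,cams,job
C={n:cams.get_calibration(n) for n in("scene","top")}
def proj(n,P):
    c=C[n]; q=c['rotation']; q=np.array(q)
    M=q if q.shape==(3,3) else R.from_quat(q[[1,2,3,0]]).as_matrix()
    p=(np.atleast_2d(P)-c['position'])@M
    f=200/np.tan(np.radians(c['fovy'])/2)
    u=np.c_[p[:,0]/-p[:,2],-p[:,1]/-p[:,2]]
    u=u*(1+c['k1']*(u**2).sum(1,keepdims=True))
    return u*f+[c['cx'],c['cy']]
def unproj(n,uv,z):
    g=least_squares(lambda a:(proj(n,[[a[0],a[1],z]])[0]-uv),[.5,0.]);return g.x
def T(p,P):  # p=x,y,z,yaw
    P=np.atleast_2d(P); return P@R.from_euler('z',p[3]).as_matrix().T+p[:3]
def fit(obs,z,p0):  # obs: list (cam,uv,local)
    def res(a):
        p=[a[0],a[1],z,a[2]]
        return np.concatenate([proj(n,T(p,l))[0]-uv for n,uv,l in obs])
    s=least_squares(res,p0,loss='soft_l1'); return s.x,res(s.x).reshape(-1,2)
def crop(im,x0,y0,x1,y1,s,out,segs=()):
    im=cv2.resize(np.ascontiguousarray(im[y0:y1,x0:x1,::-1]),None,fx=s,fy=s,interpolation=cv2.INTER_CUBIC)
    im=cv2.convertScaleAbs(im,alpha=1.3,beta=10)
    for a,b in segs:
        cv2.line(im,*[tuple(int(v) for v in (np.array(q)-[x0,y0]+.5)*s) for q in(a,b)],(0,255,0),1,cv2.LINE_AA)
    for v in range(x0-x0%20+20,x1,20): cv2.putText(im,str(v),((v-x0)*s,12),0,.35,(255,0,255),1)
    for v in range(y0-y0%20+20,y1,20): cv2.putText(im,str(v),(0,(v-y0)*s),0,.35,(255,0,255),1)
    cv2.imwrite(out,im)
m=1e-3
def binsegs():
    L=[]
    # body: sides full height at back; front low 46; top rim, flange, lip
    for s in(-30,30):
        L+=[((-70,s,-40),(70,s,-40)),((70,s,-40),(70,s,40)),((70,s,40),(-40,s,40)),((-70,s,-40),(-70,s,6))]
    for x,z in((-70,-40),(70,-40),(-70,6),(70,40)): L.append(((x,-30,z),(x,30,z)))
    F=[(70,-28,40),(86,-28,40),(86,28,40),(70,28,40)]; L+=list(zip(F[:-1],F[1:]))
    F=[(86,-28,40),(86,-28,27),(86,28,27),(86,28,40)]; L+=list(zip(F[:-1],F[1:]))
    return L
def psegs(n,p,L): return [tuple(proj(n,T(p,np.array(l)*m))) for l in L]
def traysegs():
    L=[]
    for z,a,b in((14,105,62),(0,101,58)):
        F=[(-a,-b,z),(a,-b,z),(a,b,z),(-a,b,z),(-a,-b,z)];L+=list(zip(F[:-1],F[1:]))
    return L
E
python3 - <<'E'
from h import *
for n,uv,z in [("top",(304.5,211),.064),("top",(303,216),.08),("top",(201,209),.004),("top",(407,222),.224),("top",(452,219.5),.255),("top",(267,208),.05),("top",(239,147),.095),("top",(252,270),.05),("top",(268,217),.0),("scene",(343,216),.0)]: print(n,uv,unproj(n,uv,z).round(4))
im=cams.grab_frame("top"); crop(im,360,110,490,340,3,"pics/panel_top.png")
E
```

```text
top (304.5, 211) [ 0.5255 -0.0076]
top (303, 216) [ 0.5104 -0.0049]
top (201, 209) [0.5312 0.2769]
top (407, 222) [ 0.4862 -0.2346]
top (452, 219.5) [ 0.4905 -0.3201]
top (267, 208) [0.5325 0.0912]
top (239, 147) [0.6818 0.1645]
top (252, 270) [0.3727 0.1207]
top (268, 217) [0.5149 0.0943]
scene (343, 216) [0.5388 0.0898]
```

View pics/panel_top.png

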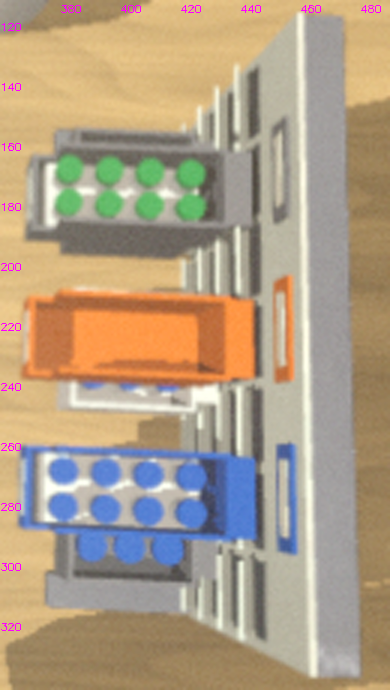

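```bash
cat > f1.py <<'E'
from h import *
t,s="top","scene"
# panel
lab={'o':[((451.3,202.7),1,0),((451.3,237.3),-1,0),((457,202.3),1,28),((457.2,237),-1,28)],
'b':[((452.3,258),1,0),((452.7,293.7),-1,0),((458.7,294.3),-1,28),((458.3,258),1,28)],
'g':[((450.7,150.7),1,0),((451,183.3),-1,0)]}
k=['o','b','g']
def res(a):
    p=[a[0],a[1],0,a[2]];r=[]
    for i,n in enumerate(k):
        for uv,sg,dz in lab[n]: r.append(proj(t,T(p,[-.003,a[3+i]+sg*.035,.255+dz*m]))[0]-uv)
    for c,uv,y in [(t,(460,115),.215),(t,(464.3,335.3),-.215),(s,(158,145.5),-.215),(s,(239.5,257.5),.215)]:
        r.append(proj(c,T(p,[0,y,.3]))[0]-uv)
    return np.concatenate(r)
sol=least_squares(res,[.49,-.32,-1.57,0,-.11,.11],loss='soft_l1')
a=sol.x; print("panel",a.round(4)); print(res(a).reshape(-1,2).round(1).tolist())
pp=[a[0],a[1],0,a[2]]
hang=T(pp,[-.091,a[3],.184])[0]; print("hang",hang)
fb,r=fit([(t,(290,186.5),[.086,.028,.04]),(t,(311,184.5),[.086,-.028,.04]),(t,(295,248),[-.07,.03,.006]),(t,(317,245.7),[-.07,-.03,.006]),
 (s,(341.2,216.5),[.086,.028,.04]),(s,(327.5,226.5),[.086,-.028,.04]),(s,(323.7,241.7),[.0747,-.03,-.04]),(s,(291.7,215.5),[-.07,-.03,-.04])],.04,[.51,0,0]); print("full",fb.round(4),r.round(1).tolist())
eb,r=fit([(t,(444.3,210),[.086,.028,.04]),(t,(444.7,236),[.086,-.028,.04]),(t,(367.7,209),[-.07,.03,.006]),(t,(367.3,235),[-.07,-.03,.006])],.184,[.49,-.23,-1.57]); print("empty",eb.round(4),r.round(1).tolist())
# tray top outer corners z=.018
tr,r=fit([(t,(169,181.5),[.105,.062,.014]),(t,(212,168),[.105,-.062,.014]),(t,(233.5,239.5),[-.105,-.062,.014]),(t,(189,253.5),[-.105,.062,.014]),
(s,(367.5,166.5),[-.105,.062,.014]),(s,(350,186),[-.105,-.062,.014]),(s,(422,188.5),[.105,.062,.014])],.004,[.53,.277,.2]); print("tray",tr.round(4),r.round(1).tolist())
np.savez('f1.npz',pp=pp,ys=a[3:],fb=fb,eb=eb,tr=tr)
FB=[fb[0],fb[1],.04,fb[2]];EB=[eb[0],eb[1],.184,eb[2]];HB=[*hang,a[2]];TR=[tr[0],tr[1],.004,tr[2]]
sheet=[((0,-215,300),(0,215,300)),((0,-215,0),(0,-215,300)),((0,215,0),(0,215,300)),((-18,-215,220),(-18,215,220)),((-15,-215,220),(-15,215,220))]
for n,b1,b2 in((t,(160,160,330,290),(355,110,485,340)),(s,(270,150,440,260),(140,140,310,290))):
    im=cams.grab_frame(n)
    crop(im,*b1,4,f"pics/ov_{n}_a.png",psegs(n,FB,binsegs())+psegs(n,TR,traysegs()))
    crop(im,*b2,4 if n==s else 2,f"pics/ov_{n}_b.png",psegs(n,EB,binsegs())+psegs(n,pp,sheet))
E
python3 f1.py
```

```text
panel [ 4.8690e-01 -3.2250e-01 -1.5864e+00  1.4000e-03 -1.0980e-01  1.1520e-01]
[[0.2, 1.1], [0.8, 0.3], [-0.7, -0.7], [-0.2, -0.4], [0.1, -0.1], [0.4, -0.1], [-0.5, 0.4], [-0.9, -0.3], [-0.0, 0.2], [0.2, -0.2], [-0.7, -1.2], [-0.1, -0.3], [-1.3, -1.0], [-1.6, -0.1]]
hang [ 0.48969648 -0.23154357  0.184     ]
full [ 0.5052 -0.004   0.1247] [[-1.3, -0.6], [-0.5, -0.7], [-1.1, -0.4], [0.1, -0.4], [-0.8, -0.8], [-1.0, -0.4], [-1.1, 0.6], [-1.9, 0.3]]
empty [ 0.4872 -0.2266 -1.5796] [[-1.0, -0.0], [-0.9, 0.1], [1.0, -0.4], [1.0, 0.4]]
tray [0.53   0.2733 0.3471] [[-0.7, -2.0], [0.6, -2.2], [0.3, -0.8], [-0.8, 0.1], [-2.3, -2.0], [-2.6, -1.2], [-0.3, -1.0]]
```

View pics/ov_top_a.png

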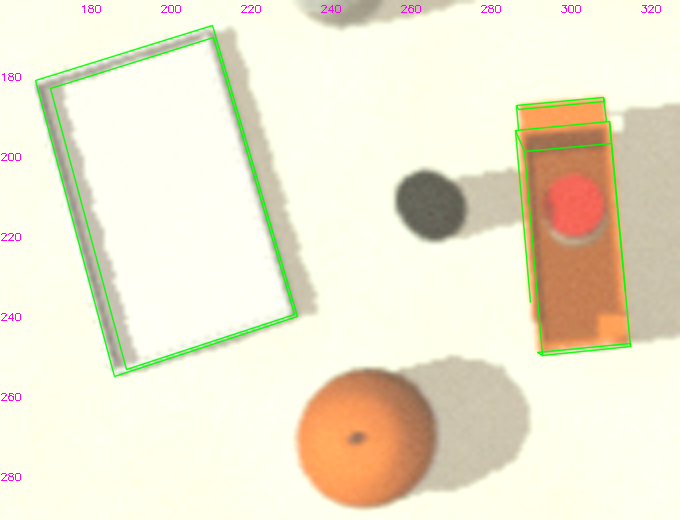

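View pics/ov_top_b.png

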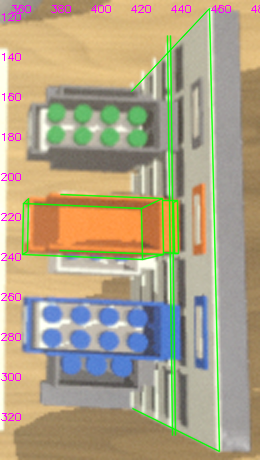

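View pics/ov_scene_a.png

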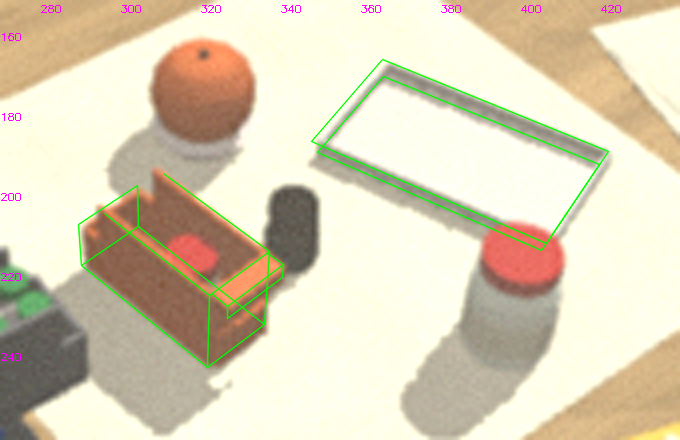

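View pics/ov_scene_b.png

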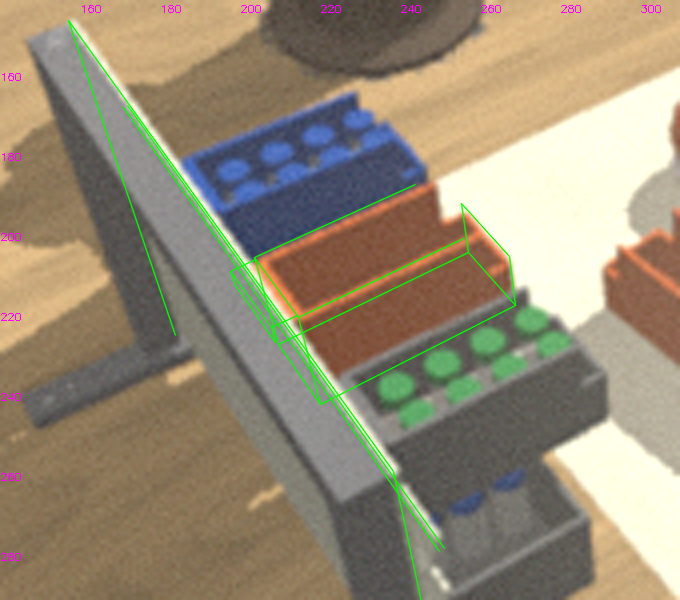

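```bash
python3 - <<'E'
from h import *
d=np.load('f1.npz'); pp=d['pp'];ys=d['ys']
for uv in [(444.3,210),(444.7,236),(444,262.5),(445,289),(441.5,160.5),(441.5,188.5)]:
    w=unproj("top",uv,.224); l=R.from_euler('z',-pp[3]).as_matrix()@(np.r_[w,.224]-pp[:3]); print(uv,w.round(4),"panel-local",l.round(4), "expect x=-.005")
print(ys)
HB=T(pp,[-.091,ys[0],.184])[0]
def q(yaw,flip):
    X=np.array([0,0,-1.]);Y=np.array([-np.sin(yaw),np.cos(yaw),0])*(-1 if flip else 1)
    r=R.from_matrix(np.c_[X,Y,np.cross(X,Y)]).as_quat();return r[[3,0,1,2]]
fb=d['fb'];tr=d['tr']
for nm,p,yaw in [("hang",[*HB[:2],.19],pp[3]),("tray",[tr[0],tr[1],.05],tr[2]),("full",[fb[0],fb[1],.035],fb[2])]:
    for f in(0,1):
        j=robot.ik(p,q(yaw,f)); print(nm,f,None if j is None else np.round(j,2))
E
```

```text
(444.3, 210) [ 0.5144 -0.3151] panel-local [-0.0079  0.0274  0.224 ] expect x=-.005
(444.7, 236) [ 0.4586 -0.3143] panel-local [-0.0078 -0.0285  0.224 ] expect x=-.005
(444, 262.5) [ 0.403  -0.3111] panel-local [-0.0101 -0.0841  0.224 ] expect x=-.005
(445, 289) [ 0.3489 -0.3115] panel-local [-0.0089 -0.1382  0.224 ] expect x=-.005
(441.5, 160.5) [ 0.6244 -0.312 ] panel-local [-0.0127  0.1373  0.224 ] expect x=-.005
(441.5, 188.5) [ 0.5615 -0.3103] panel-local [-0.0133  0.0744  0.224 ] expect x=-.005
[ 0.00135527 -0.10976     0.11521055]
hang 0 [-0.52  0.17  1.85 -0.    1.13 -0.51]
hang 1 [-0.52  0.17  1.85 -0.    1.13  2.64]
tray 0 [ 0.4   0.44  1.8  -0.    0.89 -1.51]
tray 1 [ 0.4   0.44  1.8  -0.    0.89  1.63]
full 0 [-0.09  0.32  2.02 -0.    0.79 -1.79]
full 1 [-0.09  0.32  2.02 -0.    0.79  1.35]
```

```bash
cat >> h.py <<'E'
d=np.load('f1.npz') if __import__('os').path.exists('f1.npz') else None
def q(yaw):
    X=np.array([0,0,-1.]);Y=np.array([-np.sin(yaw),np.cos(yaw),0])
    r=R.from_matrix(np.c_[X,Y,np.cross(X,Y)]).as_quat();return r[[3,0,1,2]]
if d is not None: pp=d['pp'];ys=d['ys'];fb=d['fb'];tr=d['tr']; PY=pp[3]
E
python3 - <<'E'
from h import *
g=T(pp,[-.093,.0003,0])[0]; Q=q(PY)
p=np.array(robot.read_tool_pos())
robot.line_to([p[0],p[1],.40],v=.3)
robot.movep([g[0],g[1],.40],Q)
robot.line_to([g[0],g[1],.24],v=.25)
print(g,robot.read_clock(),robot.read_tool_pos(),robot.read_joints())
for n in("top","scene"):
    crop(cams.grab_frame(n),*((340,120,500,320) if n=="top" else (150,100,310,290)),3,f"pics/pre_{n}.png")
E
```

```text
[ 0.48867244 -0.2295274   0.        ] 3.7083 [ 0.48942042 -0.2304367   0.24124325] [-5.20530715e-01  1.13422403e-01  1.79835724e+00 -2.46794055e-05
  1.22768314e+00 -5.04201483e-01]
```

View pics/pre_top.png

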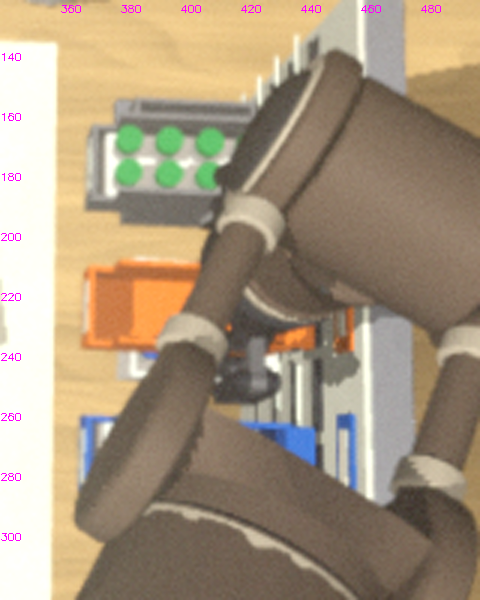

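View pics/pre_scene.png

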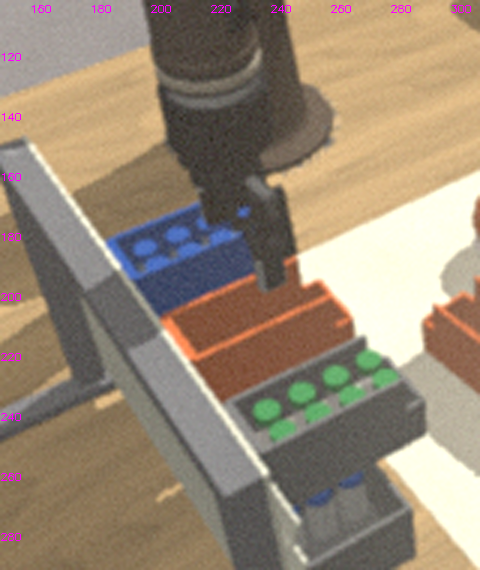

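The wrist is over the empty bin, with the near finger at (238,195) in the scene view, and the bystanders are clear. I'll check the finger against projection, then descend and grip.

```bash
python3 - <<'E'
from h import *
g=T(pp,[-.093,.0003,0])[0]; Q=q(PY)
for l in(.0425,.057): print(proj("scene",T([g[0],g[1],.241,PY],[[0,l,0],[0,-l,0]])).round(1).tolist())
robot.line_to([g[0],g[1],.179],v=.12)
print(robot.read_force(),robot.read_tool_pos())
robot.grasp(40)
print(robot.read_clock(),robot.read_finger_gap(),robot.read_force(),robot.read_tool_pos())
for n in("top","scene"):
    crop(cams.grab_frame(n),*((340,120,500,320) if n=="top" else (150,100,310,290)),3,f"pics/gr_{n}.png")
E
```

```text
[[241.6, 205.2], [225.1, 185.0]]
[[244.6, 208.8], [222.4, 181.8]]
[0.8821342  0.10157284 0.35786067] [ 0.48924485 -0.22981502  0.17965376]
4.825 0.05934117791128339 [-1.3286988   1.64863878  4.36628264] [ 0.48931455 -0.22985348  0.18033696]
```

View pics/gr_scene.png

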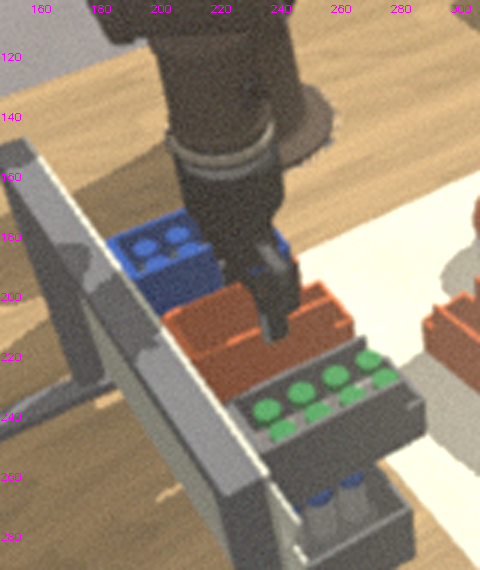

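```bash
python3 - <<'E'
from h import *
g=T(pp,[-.093,.0003,0])[0]; Q=q(PY)
robot.line_to([g[0],g[1],.219],v=.1)
print(robot.read_force(),robot.read_finger_gap())
robot.line_to([g[0],g[1],.28],v=.2)
o=T(pp,[-.193,.0003,0])[0]
robot.line_to([o[0],o[1],.28],v=.25)
print(robot.read_force(),robot.read_tool_pos(),robot.read_clock())
robot.movep([tr[0],tr[1],.18],q(tr[2]))
robot.pause(.2)
print(robot.read_force(),robot.read_tool_pos(),robot.read_clock(),robot.read_finger_gap())
for n in("top","scene"):
    im=cams.grab_frame(n); cv2.imwrite(f"pics/tray_{n}.png",im[:,:,::-1])
E
```

```text
[-0.61705319  0.34604468 -1.00612669] 0.058892548712168924
[ 1.11155148e-03 -3.67699910e-01 -1.53566484e+00] [ 0.48908076 -0.12860905  0.27798735] 6.4833
[ 0.40161215 -0.53054278 -1.7026542 ] [0.53061193 0.27235556 0.18043249] 8.225 0.05913586525875024
```

View pics/tray_scene.png

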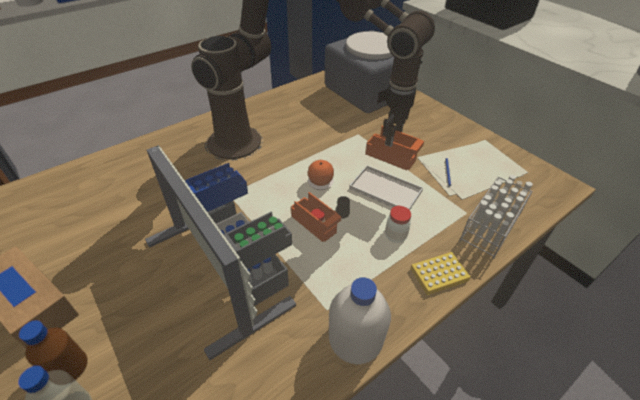

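View pics/tray_top.png

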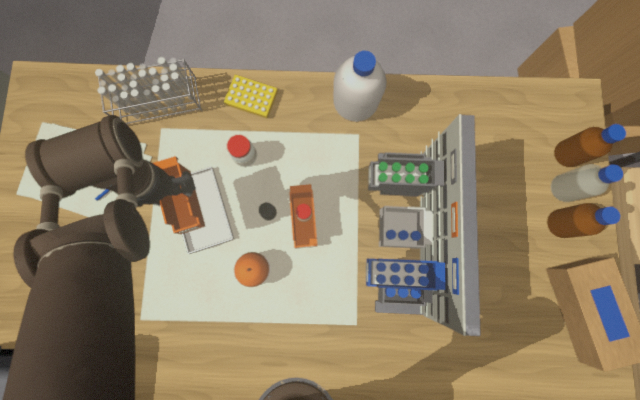

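The bin is held level over the tray, roughly parallel to it, with its lip at (168,163) in the top view. The blue and grey bins are undisturbed. I'll lower until contact.

```bash
python3 - <<'E'
from h import *
p=[tr[0],tr[1]]
robot.line_to([*p,.052],v=.15); robot.pause(.15); f0=robot.read_force()[2]; print(f0)
z=.049
while z>.036:
    robot.line_to([*p,z],v=.03); f=robot.read_force()[2]; print(round(z,4),round(f,2),robot.read_tool_pos()[2])
    if f-f0>2.5: break
    z-=.0012
print(robot.read_clock())
crop(cams.grab_frame("scene"),330,110,450,230,4,"pics/set_scene.png")
E
```

```text
-1.4073898775498035
0.049 -1.51 0.04909268217971323
0.0478 -2.4 0.047654899246978424
0.0466 -1.81 0.04645264902276474
0.0454 -2.16 0.045277657460208384
0.0442 -2.3 0.04408312608102335
0.043 -3.09 0.04285170875959788
0.0418 0.28 0.04224702646754635
0.0406 6.14 0.04180407305534606
11.475
```

View pics/set_scene.png

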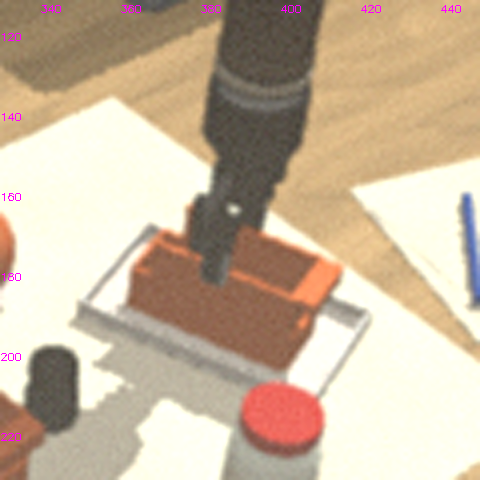

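Contact came at TCP z≈0.042, so the bin is flat on the tray floor and inside the walls. I'll release it and go to the full bin.

```bash
python3 - <<'E'
from h import *
p=[tr[0],tr[1]]
robot.open_jaws(); robot.pause(.1)
robot.line_to([*p,.16],v=.2)
c=T([fb[0],fb[1],0,fb[2]],[.006,0,0])[0]
robot.movep([c[0],c[1],.20],q(fb[2]))
robot.line_to([c[0],c[1],.115],v=.2); robot.pause(.1)
print(c,robot.read_tool_pos(),robot.read_clock(),robot.read_force())
print(proj("scene",T([c[0],c[1],.115,fb[2]],[[0,.05,0],[0,-.05,0]])).round(1).tolist())
for n in("top","scene"):
    im=cams.grab_frame(n); crop(im,*((150,140,340,280) if n=="top" else (270,100,450,260)),4,f"pics/f_{n}.png")
E
```

```text
[ 0.51114271 -0.00320621  0.        ] [ 0.51296447 -0.00287796  0.11665581] 14.5167 [1.09019508 0.35613166 0.08357169]
[[326.2, 189.1], [300.9, 206.3]]
```

View pics/f_scene.png

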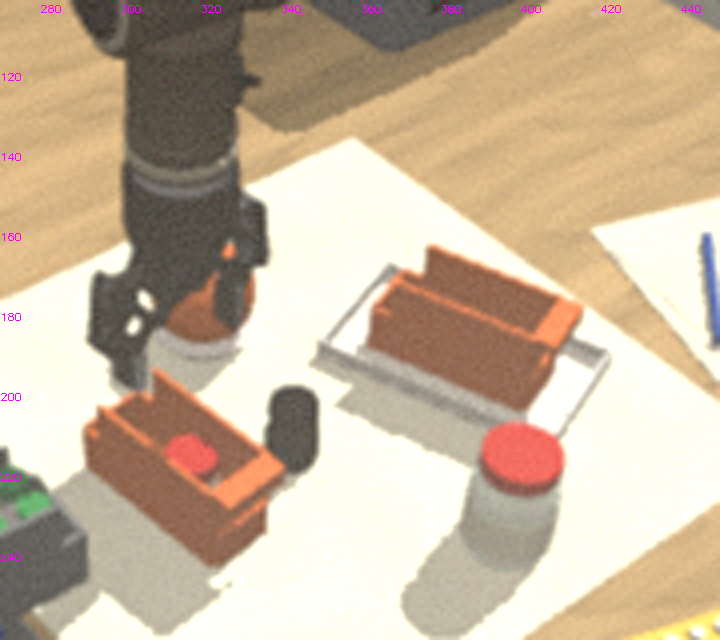

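View pics/f_top.png

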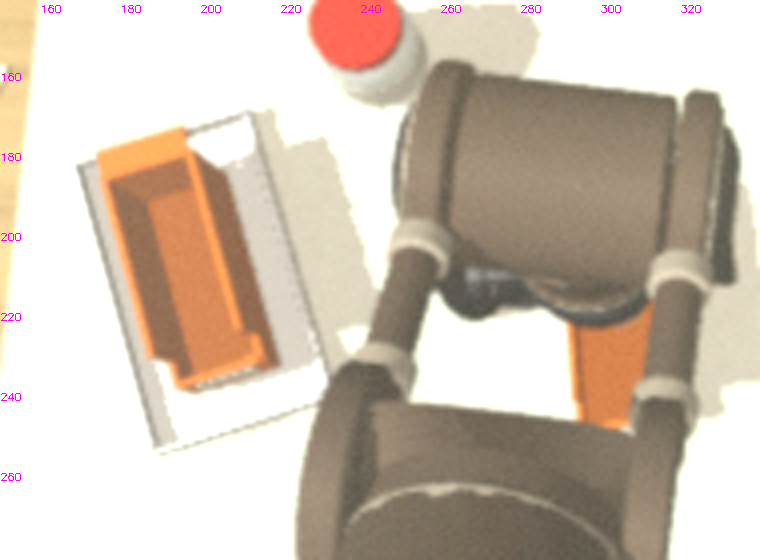

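The empty bin stands upright inside the tray at (200,210) in the top view. The open fingers straddle the full bin with tips at (303,197) and (327,182) in the scene view, clear of the black jar. I'll descend and grip.

```bash
python3 - <<'E'
from h import *
c=T([fb[0],fb[1],0,fb[2]],[.006,0,0])[0]
robot.line_to([c[0],c[1],.037],v=.1); robot.pause(.1)
print(robot.read_tool_pos(),robot.read_force())
robot.grasp(60); robot.pause(.2)
print(robot.read_tool_pos(),robot.read_force(),robot.read_ft_torque(),robot.read_finger_gap())
f0=robot.read_force()
robot.line_to([c[0],c[1],.06],v=.05);robot.line_to([c[0],c[1],.14],v=.15); robot.pause(.3)
print(robot.read_tool_pos(),robot.read_force(),robot.read_ft_torque(),robot.read_finger_gap(),robot.read_clock())
for n in("top","scene"):
    im=cams.grab_frame(n); crop(im,*((150,140,340,280) if n=="top" else (250,100,430,260)),4,f"pics/l_{n}.png")
E
```

```text
[ 0.51211336 -0.003288    0.0378853 ] [-0.065693   -0.07062655 -0.39488298]
[ 0.51198539 -0.00334672  0.03798725] [-0.81842891  0.06919141  5.88452516] [-0.07521251  0.18586515 -0.03911585] 0.05859812363845495
[ 0.51035462 -0.00313969  0.13892977] [-0.67614709  0.85529269 -3.51499837] [ 0.00543652  0.05168004 -0.05314813] 0.058496199483394296 17.8083
```

View pics/l_scene.png

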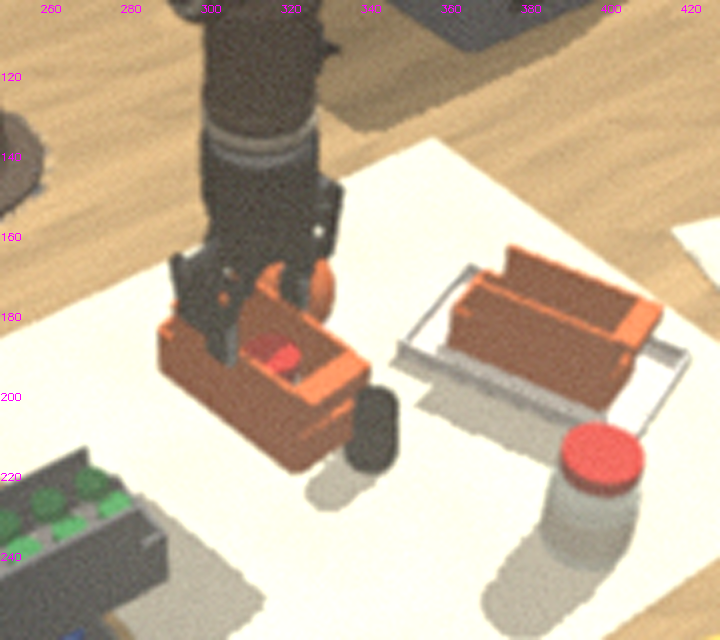

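The full bin hangs level in the grip and the red jar stands at (284,357 in the crop). Next I'll carry it to the panel and approach raised by about 18 mm, feeling for the heel contact.

```bash
python3 - <<'E'
from h import *
Q=q(PY); Y=.0015
def L(x,z): return T(pp,[x,Y,z])[0]
p=robot.read_tool_pos()
robot.line_to([p[0],p[1],.25],v=.2)
robot.movep(L(-.22,.27),Q)
robot.line_to(L(-.20,.203),v=.15)
robot.line_to(L(-.105,.203),v=.12)
robot.pause(.3)
print(robot.read_tool_pos(),robot.read_force(),robot.read_ft_torque(),robot.read_finger_gap(),robot.read_clock())
for n in("top","scene"):
    im=cams.grab_frame(n); crop(im,*((340,120,500,320) if n=="top" else (150,100,310,290)),3,f"pics/h_{n}.png")
E
```

```text
[ 0.49013395 -0.21702316  0.2030083 ] [ 0.10982388 -0.09497544 -3.51528131] [ 0.0502442  -0.04443811  0.04468899] 0.058523487031222426 21.8167
```

View pics/h_scene.png

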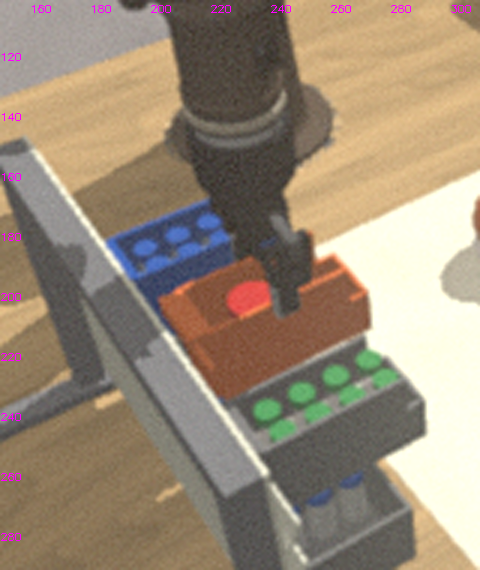

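View pics/h_top.png

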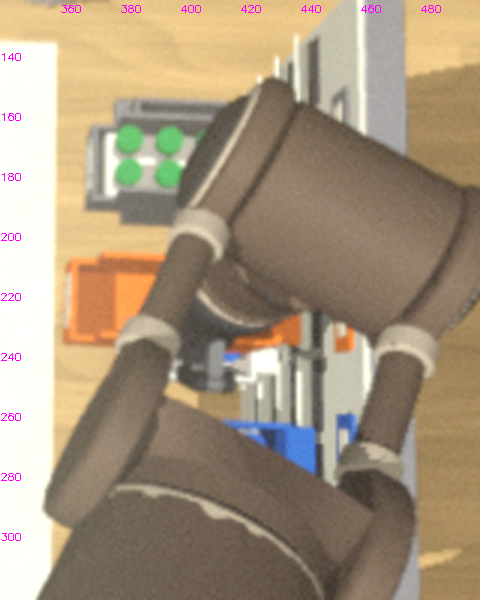

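```bash
python3 - <<'E'
from h import *
print("flange end local x now:",((T([0,0,0,-PY],np.r_[unproj("top",(440,230),.2445),0]-np.r_[pp[:2],0]))), "empty hung was -.0078")
Q=q(PY); Y=.0015
def L(x,z): return T(pp,[x,Y,z])[0]
n=R.from_euler('z',PY).as_matrix()[:,0]
f0=robot.read_force()@n; x=-.099
robot.line_to(L(-.099,.203),v=.05)
while x<-.076:
    x+=.001; robot.line_to(L(x,.203),v=.04)
    f=robot.read_force(); t=T([0,0,0,-PY],robot.read_tool_pos()-np.r_[pp[:2],0])[0]
    print(round(x,4),np.round(f@n-f0,2),np.round(f,1),t.round(4))
    if f@n-f0<-4: break
print(robot.read_clock(),robot.read_finger_gap())
E
```

```text
flange end local x now: [[-0.02407307 -0.01820466  0.        ]] empty hung was -.0078
-0.098 -0.49 [-0.6  0.2 -4.6] [-0.0979  0.0014  0.203 ]
-0.097 0.89 [ 0.1 -1.2 -4. ] [-0.097   0.0015  0.203 ]
-0.096 -0.96 [-0.3  0.6 -4. ] [-0.096   0.0015  0.203 ]
-0.095 -0.5 [ 0.1  0.2 -4. ] [-0.0949  0.0015  0.203 ]
-0.094 -0.49 [ 0.2  0.2 -4. ] [-0.0939  0.0015  0.203 ]
-0.093 -1.76 [ 0.3  1.4 -3.9] [-0.0929  0.0015  0.203 ]
-0.092 -0.29 [ 0.6 -0.  -4.3] [-0.092   0.0015  0.203 ]
-0.091 -0.52 [-0.1  0.2 -3.6] [-0.0909  0.0015  0.203 ]
-0.09 0.31 [ 0.3 -0.6 -4.1] [-0.0899  0.0015  0.203 ]
-0.089 -0.45 [ 0.7  0.1 -4.5] [-0.0892  0.0015  0.203 ]
-0.088 -3.76 [ 0.3  3.4 -2.3] [-0.0887  0.0015  0.203 ]
-0.087 -5.73 [ 0.8  5.4 -2.1] [-0.0883  0.0015  0.2031]
25.1833 0.05808891304233574
```

Contact is at TCP x≈-0.089, which agrees with the camera estimate of -0.0887 (empty bin as reference). I'll back off 1 mm and lower.

```bash
python3 - <<'E'
from h import *
Y=.0015
def L(x,z): return T(pp,[x,Y,z])[0]
x=-.0895
robot.line_to(L(x,.203),v=.03); robot.pause(.1)
f0=robot.read_force(); z=.203; print(f0.round(1))
while z>.174:
    z-=.0015; robot.line_to(L(x,z),v=.04)
    f=robot.read_force()-f0; t=T([0,0,0,-PY],robot.read_tool_pos()-np.r_[pp[:2],0])[0]
    print(round(z,4),np.round(f,1),t.round(4))
    if f[2]>5 or abs(f[1])>12: break
print(robot.read_clock(),robot.read_finger_gap(),robot.read_ft_torque())
for n in("top","scene"):
    im=cams.grab_frame(n); crop(im,*((340,120,500,320) if n=="top" else (150,100,310,290)),3,f"pics/i_{n}.png")
E
```

```text
[ 0.4  1.1 -2.5]
0.2015 [-0.7 -0.4 -0.7] [-0.0892  0.0015  0.2014]
0.2 [-0.3 -0.8 -1.8] [-0.0893  0.0014  0.1998]
0.1985 [-1.2 -1.1 -1.5] [-0.0894  0.0014  0.1983]
0.197 [-0.5 -0.5 -1.4] [-0.0895  0.0014  0.1969]
0.1955 [ 0.1 -0.7 -0.7] [-0.0895  0.0014  0.1953]
0.194 [-0.7 -1.2 -0.9] [-0.0895  0.0014  0.1938]
0.1925 [ 0.2 -1.5 -1.2] [-0.0896  0.0014  0.1923]
0.191 [-0.2 -1.6 -0.2] [-0.0895  0.0014  0.1908]
0.1895 [-0.6 -0.4 -1.4] [-0.0896  0.0014  0.1893]
0.188 [-0.6 -1.  -0.6] [-0.0895  0.0014  0.1879]
0.1865 [ 0.  -1.6 -0.9] [-0.0895  0.0014  0.1863]
0.185 [-1.1 -1.2 -0.8] [-0.0896  0.0014  0.1848]
0.1835 [-0.2 -1.1 -1.4] [-0.0895  0.0014  0.1834]
0.182 [-0.3 -1.3 -1.3] [-0.0894  0.0017  0.1821]
0.1805 [-2.3  1.2  5.4] [-0.0896  0.0018  0.1813]
29.2833 0.0585691081635131 [0.1877713  0.24121433 0.00303366]
```

View pics/i_scene.png

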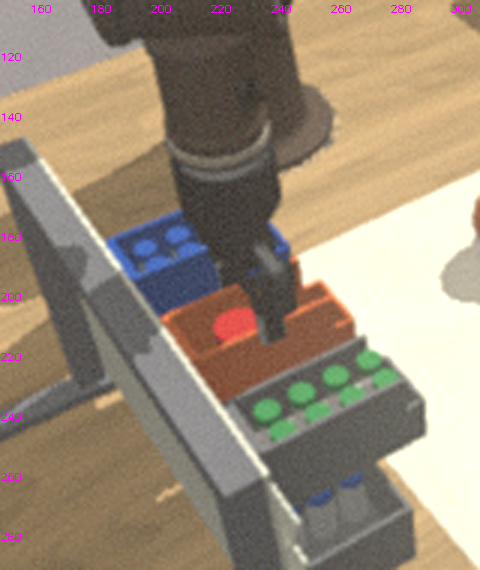

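View pics/i_top.png

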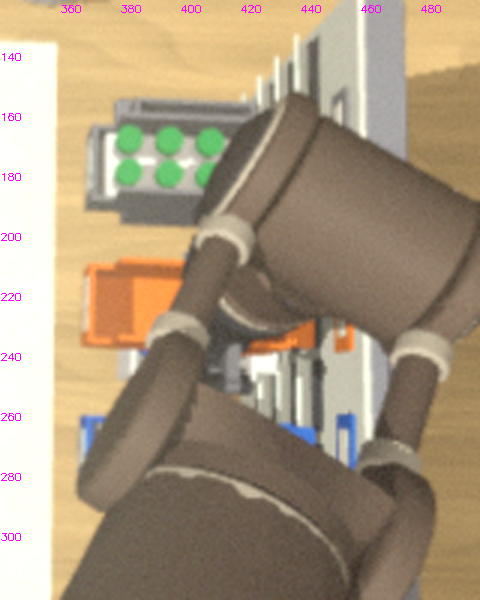

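Seating force came at TCP z=0.182, as expected for the flange on the edge. Both views match the earlier hung empty bin: top-view front edge at (368,208–235). I'll release.

```bash
python3 - <<'E'
from h import *
Y=.0015
def L(x,z): return T(pp,[x,Y,z])[0]
robot.open_jaws(); robot.pause(.2); print(robot.read_force())
robot.line_to(L(-.0895,.33),v=.12)
robot.movep([.3,.25,.40],q(PY+.8)) if robot.ik([.3,.25,.40],q(PY+.8)) is not None else None
robot.pause(.2); print(robot.read_clock())
for n in("top","scene"):
    im=cams.grab_frame(n); cv2.imwrite(f"pics/fin_{n}.png",im[:,:,::-1]); crop(im,*((345,130,475,320) if n=="top" else (140,140,310,290)),4 if n=="scene" else 3,f"pics/e_{n}.png")
E
```

```text
[ 0.50805379 -0.19621435 -1.29041799]
33.4667
```

View pics/e_scene.png

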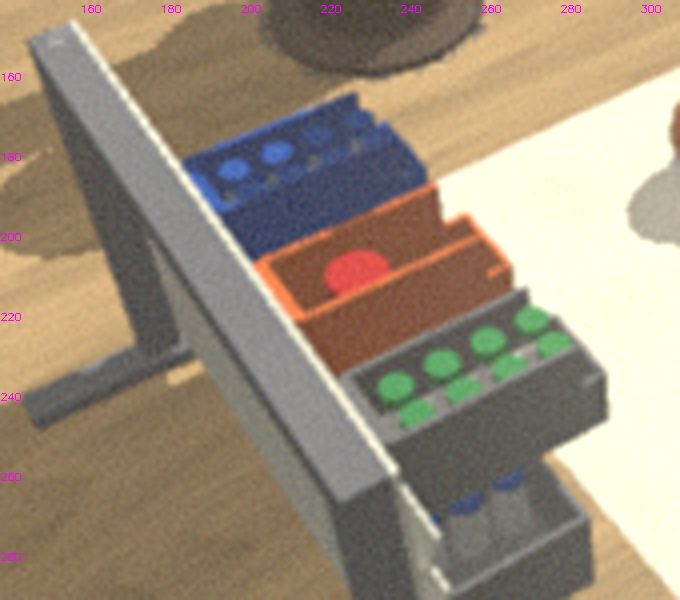

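View pics/e_top.png

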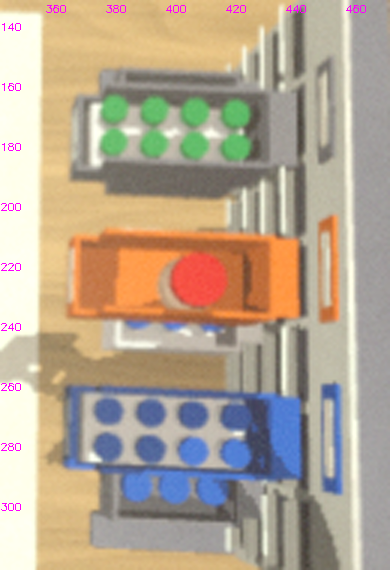

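View pics/fin_scene.png

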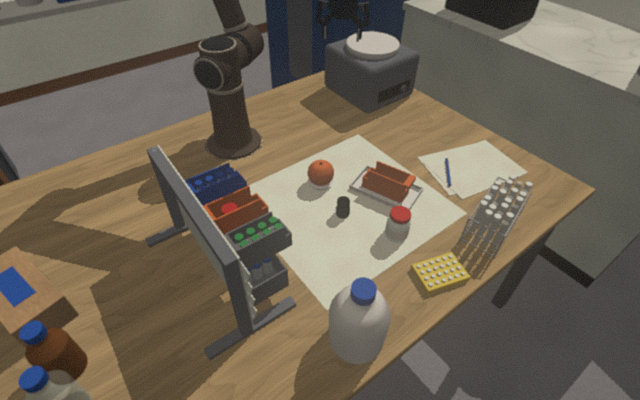

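The new bin matches the reference image of the empty bin in both views (flange end at 445 px against 444.5; flange rows 209–236 against 210–236). The red jar stands at (407,223) and the bystanders are unmoved. I'm handing in.

```bash
python3 -c "
from cell import robot,job
print(robot.read_clock()); print(job.close_job())"
```

```text
33.5667
the job is handed in; nothing more can be done
None
```

The job is done and handed in at 33.6 s of the 64 s allowed; no verdict was reported.

- **Empty bin:** I lifted it off the louvre and lowered it to contact in the wash tray before opening the jaws. It stands upright inside the tray walls.
- **Full bin:** I gripped it by its long sides and carried it level. I felt for the heel contact 18–20 mm above the seated height, backed off about 1.5 mm and lowered it. It seated at TCP z = 0.182, as expected.
- **Last checks:** After release the hung bin matches the picture of the original hung bin to about half a pixel in both cameras. It hangs level with its jar upright. The other bins, the grapefruit, the glass jar and the black jar look unmoved.
- **What disagreed:** My camera estimates of the label's centre and the bin's centre differed by about 1.5 mm sideways. The blue bin and its label showed about the same difference, so I took this one as measurement bias. The grey pair differed by about 9 mm on rough image readings, which I did not follow up.

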